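# Close the bread bin and stand the slid-down chopping board back up

### The job

The bread is put away, so tidy its corner with the fingertips, by pushing only: push the roll-top bread bin's cover down until it is fully shut, and push the foot of the chopping board that has slid down beside the bin back in, until the board stands steeply, leaning squarely on the bin's side with its foot about 35 mm out from the bin so that it stays up. Do not lift the board off the worktop, and leave everything else standing where it is.

Things in the scene. Friction and masses are not known exactly. Their poses are not given: they have to be found in the camera images.
- bread_bin: Roll-top bread bin, wooden side panels, cream metal cover, fixed to the worktop: 312 mm deep (x), 360 wide (y), 206 high. Origin: centre of its underside; -x points out of its front (to the robot, turned up to 0.15 rad), y left, z up. Profile: rear half (x over 0) square, flat-topped; front half a quarter circle of radius 156 mm about the cover's axis.
- cover_axis (a point): Middle of the axis about which the cover turns: 50 mm straight above the bin's origin; the axis runs along the bin's y.
- cover (a joint): Angle of the bin's cover, rad: 0 = fully shut, grows as it rolls up and back into the bin, at most 1.25; starts at 0.7 to 1.1. The cover is a cylindrical shell of outer radius 150 mm, 334 mm wide. Friction holds it where it is left; about 3 N on the lip, square to the radius, pushes it shut.
- cover_lip (a point): Middle of the outer edge of the cover's dark wooden lip, a straight bar 140 mm long (bin's y), 12 mm thick, standing 30 mm out radially from the shell; so this point lies 180 mm from the cover's axis, at an elevation above the bin's -x direction of 0.175 rad + the joint value. Shut, it is 81 mm above the worktop and 177 mm ahead of the bin's centre.
- bin_side (a point): On the outer face of the bin's right-hand (-y) side panel, which is flat and upright: at the bin's x = 0, y = -180 mm, z = 100 mm.
- board: Loose light-wood chopping board, 260 mm long (x), 12 thick (y), 190 tall (z), 0.34 to 0.5 kg, finger slot near the top. Origin: centre of the 260 x 12 mm foot face. x is parallel to the bin's x. At the start z leans 0.68 rad from vertical towards the bin, the top edge against its -y side, the foot edge nearer the bin (y = +6 mm) on the worktop, 120 mm out from the bin.
- board_top (a point): Middle of the board's top face, 190 mm along the board's z from its origin. When 5 to 15 N push the middle of the foot towards the bin, the foot slides on the worktop and the top edge slides up the bin's side; with the foot edge d out from the bin, the board leans asin(d / 190 mm); below about 12 mm it no longer leans but stands loose.
- mug: Bystander, loose, to be left alone: blue mug, 80 mm across, 95 mm high, with a handle. Origin at the centre of its underside.
- jam_jar: Bystander, loose, to be left alone: amber glass jam jar with a red cap, 68 mm across, 100 mm high. Origin at the centre of its underside.
- pepper_mill: Bystander, loose, to be left alone: dark turned-wood pepper mill, 56 mm across, 163 mm high. Origin at the centre of its underside.
- spice_tin: Bystander, loose, to be left alone: green tin, 60 mm across, 75 mm high, standing on the flat rear half of the bread bin's top. Origin at the centre of its underside.
- tumbler: Bystander, loose, to be left alone: green drinking glass, 72 mm across, 90 mm high, left of the bread bin. Origin at the centre of its underside.
- butter_dish: Bystander, loose, to be left alone: white lidded butter dish, 100 x 160 mm, 70 mm high, in front of the bin on the left. Origin at the centre of its underside.

How it is judged:
At the end, for the whole second after the job is handed in: Cover below 0.06 rad. Board at rest, foot on the worktop, top within 25 mm of the bin's right side, leaning on it 0.10 to 0.30 rad from vertical (foot about 19 to 56 mm out), parallel to that side within 0.15 rad, its middle within 100 mm of the bin's middle along it (value of joint cover below 0.06 rad and angle between board's own z axis and vertical between 0.1 and 0.3 rad and angle between the x axis of board and the x axis of bread_bin, either way round below 0.15 rad and y of board_top in the frame of bread_bin between -0.205 and -0.17 m and y of board in the frame of bread_bin between -0.25 and -0.195 m and x of board in the frame of bread_bin between -0.1 and 0.1 m and height (world z) of board below 0.015 m and linear speed of board below 0.02 m/s); the robot touches nothing.
It fails at once if the board is lifted: its foot comes more than 20 mm off the worktop (height (world z) of board above 0.02 m).
It fails at once if a bystander is shifted by more than 25 mm or tipped by more than 0.35 rad (distance of any of mug, jam_jar, pepper_mill, spice_tin, tumbler, butter_dish from where it was at the start of the episode above 0.025 m or angle between any of mug, jam_jar, pepper_mill, spice_tin, tumbler, butter_dish's own z axis and vertical above 0.35 rad).
It also fails if it takes over 46 s, if anything falls off the work surface, if the arm or the gripper's body presses on something with over 40 N, if the wrist force passes 120 N, or if a joint passes its speed limit or range.

### The arm

A 6-joint arm with a two-finger parallel gripper is mounted at the origin on the work surface. World frame = base frame: x ahead of the robot, y to its left, z up, the work surface at z = 0. Lengths are in m, angles in rad, forces in N, time in s.
With the tool pointing down it reaches from about 0.25 to 0.775 m from the base axis. Payload 4 kg.
Tool frame: the origin (TCP) lies midway between the tips of the shut fingers; the grasp point (between the pads) lies r.grip_depth behind it (r.grip_depth is the distance from the TCP to the grasp point, in m); z points along the fingers, y is the line along which they close (so a half turn about z gives the same grasp; the last joint's range is limited). The gripper opens to 94 mm and grips with 3 to 60 N. Pads are 16 mm wide; open, the fingers measure 119 mm over their backs; the gripper's body (75 mm by 177 mm) begins 78 mm behind the grasp point.
Start: joints at [1.104, 0.087, 1.371, -0, 1.684, -0.103], TCP at [0.196, 0.514, 0.206] pointing down, gripper open.
Joint ranges: [-3.1, 3.1], [-0.76, 2.03], [0.27, 2.55], [-1.08, 4.22], [0.17, 2.65], [-2.57, 2.57]. Speed limits (rad/s): [2.79, 2.79, 3.14, 3.14, 3.14, 3.14].

### API

Orientations are given as a rotation vector (axis times angle).
In Python, from plant import r gives the robot as it stands.
- The arm moves only by the tool servo_tool, never from a script. Its argument "rows" is a list of rows, each an object with "dp": the shift along the tool's x, y, z normalised to -1 to 1, where 1 is 0.025 m, a list of three; "turn": the turn about the tool's z normalised to -1 to 1, where 1 is 60 degrees. In form: [{"dp": [tx, ty, tz], "turn": turn}, ...]. A call has 1 to 20 rows; each row shifts and turns the commanded pose from where the row before left it, along the tool's axes as they then stand; what a row does not reach is not made up. A row lasts 1/8 s, in which the tool goes at most 62.5 mm and 10.7 degrees, less where a joint would pass 70% of its speed; a pose out of reach is approached as far as the arm can. A call with a number of a shift or a turn outside -1 to 1 is refused whole. A call with a gripper value outside its range is refused whole. "jaw" is the closure, from 0 (fully open) to 1 (shut), set as the call begins (left out, the last holds). The fingers move at their own pace and stop on an object; the grip force is fixed at half the most. Time passes only in rows, so rows that do not move let the fingers close. It gives the time, the measured TCP pose, the force, the opening and the grip force at its end, in the units of the state.
- r.sense(): the state, without advancing time (a new reading comes with each control period).
- r.get_image(name): name is "scene" or "side" or "wrist"; returns the picture (384x512x3 uint8, blue, green, red); there is no depth.
- r.camera_info(name): a dict with "fx", "fy", "cx", "cy" (pixels), "pose" (4x4, takes a point from camera to world coordinates); the wrist camera has in their place "hand_eye" (4x4, takes a point from camera to tool coordinates, whose origin is the TCP and whose axes are the flange's). Camera axes: x right, y up, looking along -z (the intrinsics and any distortion apply to the point x, -y, -z); pixel columns grow to the right and rows downward; lengths in m; the calibration is good to about 2 mm. A picture is of the moment at which its call begins: read the wrist's pose just before it. camera_info takes no time and is no camera call.
- r.close_job(): hands the job in; it is judged then, once.
Trained networks look in the newest picture that a camera, given by its name, has taken for a name from the list of things; names that differ only in an ending like _2 or _b are one class to them, and where a whole thing is asked for, a point or a joint stands for the part that bears it (a point fixed in the world has none). Each returns a list of dicts, best first, with "p" (0 to 1); they miss things now and then, are a little off and sometimes report something else, mostly with a low value. They report only what shows in the picture. A call takes as long as a camera call.
- r.search_frame(thing, camera): "uv" ([column, row] in pixels, amid what is visible of it).
- r.silhouettes(thing, camera): "region" (384x512 bool, what is visible of it) and "uv" ([column, row] in pixels, amid what is visible of it).
The state is a dict: "clock": time; "joints": joint angles; "joint_velocities": joint speeds; "effort": joint torques, N m; "tool_pos": TCP position; "orientation": TCP orientation; "force": force on the tool from outside, world axes, zero at the start; "wrist_torque": the same for the moment, N m; "opening": opening from 0.0 (shut) to 1.0 (fully open); "finger_force": force on a finger pad.
Only numpy, scipy, OpenCV 4.12 (cv2) and the standard library are available. Lean on these libraries where they do the work, as an engineer would, in place of code of your own. Each camera call takes 0.05 s, during which the arm holds its last target. There are 200 camera calls.

## Working session

There is one attempt and no reset: what is moved stays moved. The work goes in short steps, Python scripts to look and compute and a tool call to move; the robot and the scene stay as the last step left them, time stands still between calls to the robot, and variables do not carry over. Pictures are saved under pics/ and viewed, at most 10 in all, crops included, and the job is handed in when it is done.

Besides the shell and the picture viewer there is one more tool, called as name([rows], argument=value, ...), one row to a line, values as JSON. servo_tool: Moves the arm, as the interface text tells. Its arguments: {"type":"object","properties":{"rows":{"type":"array","items":{"type":"object","properties":{"dp":{"type":"array","items":{"type":"number","minimum":-1,"maximum":1}},"turn":{"type":"number","minimum":-1,"maximum":1}}}},"jaw":{"type":"number"}},"required":["rows"]}

```bash
mkdir -p pics; ls; python3 - <<'E'
from plant import r
import cv2,numpy as np
a=r.get_image("scene");b=r.get_image("side")
cv2.imwrite("pics/a.png",a);cv2.imwrite("pics/b.png",b)
np.set_printoptions(precision=4,suppress=True)
for c in("scene","side","wrist"):print(c,r.camera_info(c))
print(r.sense(), r.grip_depth)
for t in["bread_bin","cover_lip","board","mug","jam_jar","pepper_mill","spice_tin","tumbler","butter_dish"]:
  for c in("scene","side"):
    print(t,c,[(d["uv"],round(d["p"],2)) for d in r.search_frame(t,c)[:2]])
E
```

```text
pics
scene {'fx': 432.53290680626776, 'fy': 432.53290680626776, 'cx': 251.03508384300625, 'cy': 187.7083909303065, 'pose': array([[-0.788 , -0.5861,  0.1887,  0.8107],
       [ 0.6157, -0.7514,  0.2373,  0.3945],
       [ 0.0027,  0.3032,  0.9529,  1.5138],
       [ 0.    ,  0.    ,  0.    ,  1.    ]])}
side {'fx': 391.20694559693834, 'fy': 391.20694559693834, 'cx': 256.4026089178553, 'cy': 203.82028925797113, 'pose': array([[ 0.3324, -0.8975,  0.2898,  0.9418],
       [ 0.9431,  0.3151, -0.1058, -0.098 ],
       [ 0.0036,  0.3085,  0.9512,  1.5062],
       [ 0.    ,  0.    ,  0.    ,  1.    ]])}
wrist {'fx': 276.8467188441813, 'fy': 276.8467188441813, 'cx': 252.12094410469575, 'cy': 189.71372924936134, 'hand_eye': array([[-0.0004,  0.9697,  0.2443,  0.0703],
       [ 1.    ,  0.0004, -0.    ,  0.0003],
       [-0.0001,  0.2443, -0.9697, -0.1793],
       [ 0.    ,  0.    ,  0.    ,  1.    ]])}
{'clock': 0.1, 'joints': array([ 1.1039,  0.0879,  1.3721, -0.    ,  1.6836, -0.1031]), 'joint_velocities': array([ 0.0023, -0.0031, -0.0031, -0.0005,  0.0019,  0.0018]), 'effort': array([  0.0
[... 455 characters left out ...]
[200.7, 76.6], 0.7)]
cover_lip side [([311.4, 179.9], 0.89)]
board scene [([238.9, 191.3], 0.62)]
board side [([250.6, 221.5], 0.95), ([123.5, 225.8], 0.63)]
mug scene [([199.4, 77.2], 0.75), ([280.5, 250.3], 0.51)]
mug side [([124.7, 221.8], 0.78), ([323.9, 140.4], 0.55)]
jam_jar scene [([172.5, 97.5], 0.81)]
jam_jar side [([137.1, 253.7], 0.91)]
pepper_mill scene [([143.5, 134.9], 0.62)]
pepper_mill side [([162.4, 293.2], 0.75)]
spice_tin scene [([247.3, 248.2], 0.6), ([371.2, 287.5], 0.55)]
spice_tin side [([314.8, 228.0], 0.87)]
tumbler scene [([371.3, 291.6], 0.97)]
tumbler side [([365.0, 150.8], 0.86)]
butter_dish scene [([370.6, 243.5], 0.95)]
butter_dish side [([325.9, 139.7], 0.64)]
```

View pics/a.png

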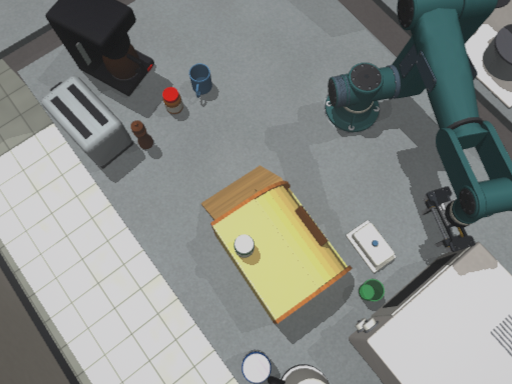

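View pics/b.png

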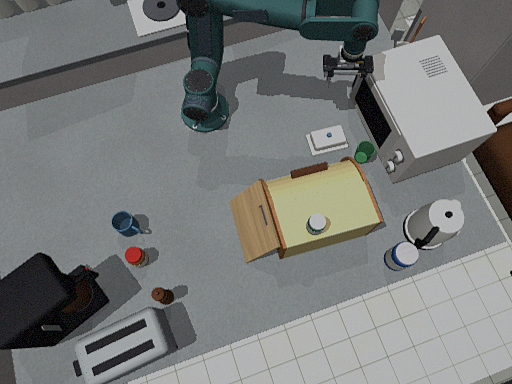

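The scene view shows the board at about (240,192), the bin at (280,250) and the lip at (312,227). In the side view the board's foot edge runs (232,192)–(246,260) and the lip is at (310,170). I'll fit the model's silhouettes to both views.

```bash
cat > h.py <<'E'
from plant import r
import cv2,numpy as np
from scipy.optimize import minimize
np.set_printoptions(precision=4,suppress=True)
def proj(P,c):
    I=r.camera_info(c);T=np.linalg.inv(I["pose"]);p=np.atleast_2d(P)@T[:3,:3].T+T[:3,3]
    return np.c_[I["cx"]-I["fx"]*p[:,0]/p[:,2],I["cy"]+I["fy"]*p[:,1]/p[:,2]]
def ray(uv,z,c):
    I=r.camera_info(c);d=I["pose"][:3,:3]@[(uv[0]-I["cx"])/I["fx"],-(uv[1]-I["cy"])/I["fy"],-1];o=I["pose"][:3,3]
    return o+d*(z-o[2])/d[2]
def bin2w(q,P):
    c,s=np.cos(q[2]),np.sin(q[2]);P=np.atleast_2d(P)
    return np.c_[q[0]+c*P[:,0]-s*P[:,1],q[1]+s*P[:,0]+c*P[:,1],P[:,2]]
def parts(q,a,bx,d,byaw=0):
    e=np.linspace(0,np.pi/2,12)
    prof=[(.156,0),(.156,.206),(0,.206)]+[(-.156*np.cos(t),.05+.156*np.sin(t)) for t in e]+[(-.156,0)]
    B=[(x,y,z) for x,z in prof for y in(-.18,.18)]
    t=a+.175
    L=[(-R*np.cos(t)+k*np.sin(t),y,.05+R*np.sin(t)+k*np.cos(t)) for R in(.15,.18) for k in(-.006,.006) for y in(-.07,.07)]
    l=np.arcsin(d/.19);u=np.array([0,np.sin(l),np.cos(l)]);n=np.array([0,np.cos(l),-np.sin(l)])
    o=np.array([bx,-.18-d,0])
    D=[o+[x,0,0]+h*u-w*n for x in(-.13,.13) for h in(0,.19) for w in(0,.012)]
    D=np.array(D)
    c,s=np.cos(byaw),np.sin(byaw);v=D-o;D=o+np.c_[c*v[:,0]-s*v[:,1],s*v[:,0]+c*v[:,1],v[:,2]]
    return [bin2w(q,X) for X in(B,L,D)]
def mask(ps,c):
    m=np.zeros((384*2,512*2),np.uint8)
    for X in ps: cv2.fillConvexPoly(m,cv2.convexHull(np.round((proj(X,c)+.5)*2*16).astype(np.int32)),1,shift=4)
    return cv2.resize(m.astype(np.float32),(512,384),interpolation=cv2.INTER_AREA)
def obs(names,c):
    m=np.zeros((384,512),np.float32)
    for n in names:
        s=r.silhouettes(n,c)
        if s: m=np.maximum(m,s[0]["region"].astype(np.float32)); print(n,c,s[0]["p"],s[0]["uv"],s[0]["region"].sum())
    return cv2.morphologyEx(m,cv2.MORPH_CLOSE,np.ones((3,3)))
E
python3 - <<'E'
from h import *
C=("scene","side")
O={c:obs(["bread_bin","cover_lip","board","spice_tin"],c) for c in C}
p0=ray((280,249),.15,"scene");p1=ray((320,205),.15,"side");print(p0,p1)
f=lambda v:sum(np.abs(mask(parts(v[:3],v[3],v[4],.12),c)-O[c]).sum() for c in C)
best=None
for yaw in(-.1,0,.1):
    x0=np.r_[(p0[:2]+p1[:2])/2,yaw,.9,0]
    S=np.vstack([x0]+[x0+e for e in np.diag([.02,.02,.08,.2,.03])])
    m=minimize(f,x0,method="Nelder-Mead",options=dict(initial_simplex=S,maxiter=400,xatol=1e-4,fatol=.5));print(m.x,m.fun)
    if best is None or m.fun<best.fun:best=m
q=best.x;np.save("q.npy",q)
P=parts(q[:3],q[3],q[4],.12)
for n in["mug","jam_jar","pepper_mill","tumbler","butter_dish"]:
    for c in C:
        d=r.search_frame(n,c)
        if d: print(n,c,ray(d[0]["uv"],.05,c)[:2])
vis=[]
for c,o in zip(C,((190,150),(220,140))):
    im=cv2.imread("pics/%s.png"%("a" if c=="scene" else "b"))
    im=cv2.resize(im,None,fx=2.4*1,fy=2.4)
    for X,col in zip(P,((0,0,255),(255,0,0),(0,200,0))):
        cv2.polylines(im,[cv2.convexHull(((proj(X,c)+.5)*2.4).astype(np.int32))],True,col,1)
    x,y=int(o[0]*2.4),int(o[1]*2.4);vis.append(im[y:y+430,x:x+400])
cv2.imwrite("pics/c.png",np.hstack(vis))
E
```

```text
bread_bin scene 0.92 [279.7, 248.6] 10359
cover_lip scene 0.7 [299.3, 231.5] 3701
board scene 0.95 [240.9, 188.4] 1708
spice_tin scene 0.92 [244.7, 245.4] 378
bread_bin side 0.94 [320.1, 203.1] 7979
cover_lip side 0.74 [312.4, 178.7] 2364
board side 0.71 [250.6, 221.9] 2373
spice_tin side 0.69 [313.1, 226.3] 388
[0.5937 0.2718 0.15  ] [0.6096 0.27   0.15  ]
[ 0.5786  0.2685 -0.0719  1.1594  0.006 ] 684.0
[ 0.579   0.2682 -0.0652  1.2323  0.003 ] 673.25
[ 0.5787  0.2683 -0.0635  1.3096  0.0025] 665.25
mug scene [ 0.4022 -0.4458]
mug side [ 0.3988 -0.4387]
jam_jar scene [ 0.5346 -0.4371]
jam_jar side [ 0.5354 -0.4239]
pepper_mill scene [ 0.7079 -0.3754]
pepper_mill side [ 0.7074 -0.3725]
tumbler scene [0.4293 0.5579]
tumbler side [0.4302 0.5598]
butter_dish scene [0.322  0.4386]
butter_dish side [0.3304 0.4279]
```

View pics/c.png

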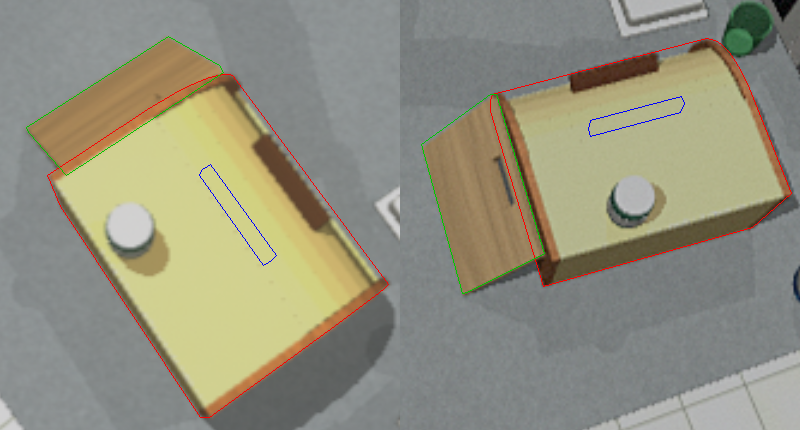

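The bin and board outlines fit well. The fitted lip angle doesn't (the lip's own pixels were swamped), so I'll get it from the lip's pixel centres: scene (311,226), side (309,170).

```bash
python3 - <<'E'
from h import *
q=np.load("q.npy")[:3]
def err(v):
    t=v[0]+.175;R=.167
    X=bin2w(q,[[-R*np.cos(t),v[1],.05+R*np.sin(t)]])
    return np.r_[proj(X,"scene")[0]+.5-[311.2,226.2],proj(X,"side")[0]+.5-[309.2,170.]]
for a in np.arange(.6,1.2,.1): print(round(a,2),err([a,0]))
m=minimize(lambda v:(err(v)**2).sum(),[.9,0],method="Nelder-Mead");print(m.x,err(m.x))
t=m.x[0]+.175
# tip front-corner path; axis = F+8mm
for tt,R in((t+.35,.176),(t+.12,.174),(t-.2,.175),(t-.4,.176),(.35,.177),(.175,.178),(.12,.178)):
    F=np.array([-R*np.cos(tt)+.006*np.sin(tt)+.008,0,.05+R*np.sin(tt)+.006*np.cos(tt)]);print(tt,F,bin2w(q,F))
E
```

```text
0.6 [ 3.0738 -2.3702 -1.8384 -2.6579]
0.7 [ 0.4701 -1.0338 -0.4156 -0.9254]
0.8 [-2.5106  0.6065  1.0808  1.2404]
0.9 [-5.8409  2.5383  2.6346  3.8258]
1.0 [-9.4865  4.7438  4.228   6.8095]
1.1 [-13.4067   7.2001   5.8416  10.1632]
[0.7318 0.0011] [-0.2305 -0.2655  0.3346 -0.3577]
1.2567783844470979 [-0.0407  0.      0.2192] [[0.5381 0.2709 0.2192]]
1.026778384447098 [-0.0769  0.      0.202 ] [[0.5019 0.2732 0.202 ]]
0.7067783844470978 [-0.1212  0.      0.1682] [[0.4578 0.276  0.1682]]
0.5067783844470978 [-0.143   0.      0.1407] [[0.436  0.2774 0.1407]]
0.35 [-0.1562  0.      0.1163] [[0.4228 0.2782 0.1163]]
0.175 [-0.1662  0.      0.0869] [[0.4128 0.2789 0.0869]]
0.12 [-0.168   0.      0.0773] [[0.4111 0.279  0.0773]]
```

servo_tool([
  {"dp":[0,0,-0.8]},
  {"dp":[0,0,-0.8],"turn":-0.15},
  {"dp":[0,0,-0.65],"turn":-0.135},
  {"dp":[0,0,0]},
  {"dp":[-0.8,-0.55,0]},
  {"dp":[-0.8,-0.55,0]},
  {"dp":[-0.8,-0.55,0]},
  {"dp":[-0.8,-0.55,0]},
  {"dp":[-0.8,-0.55,0]},
  {"dp":[-0.8,-0.55,0]},
  {"dp":[-0.8,-0.55,0]},
  {"dp":[-0.8,-0.55,0]},
  {"dp":[-0.8,-0.55,0]},
  {"dp":[-0.8,-0.55,0]},
  {"dp":[-0.8,-0.55,0]},
  {"dp":[-0.8,-0.55,0]},
  {"dp":[-0.8,-0.55,0]},
  {"dp":[-0.8,-0.55,0]},
  {"dp":[-0.8,-0.55,0]},
  {"dp":[-0.8,-0.55,0]},
], jaw=1)

```text
invalid input
```

servo_tool([
  {"dp":[0,0,0]},
  {"dp":[0,0,0]},
])

```text
invalid input
```

servo_tool([
  {"dp":[0,0,-0.8],"turn":0},
  {"dp":[0,0,-0.8],"turn":-0.15},
  {"dp":[0,0,-0.65],"turn":-0.135},
  {"dp":[0,0,0],"turn":0},
], jaw=1)

```text
clock: 2.4
tool_pos: [0.196, 0.5146, 0.2634]
orientation: [0.105, 3.138, 0.005]
force: [0.5, 0.3, -0.5]
opening: 0.612
finger_force: 0.0
```

servo_tool([
  {"dp":[-0.8,-0.55,0],"turn":0},
  {"dp":[-0.8,-0.55,0],"turn":0},
  {"dp":[-0.8,-0.55,0],"turn":0},
  {"dp":[-0.8,-0.55,0],"turn":0},
  {"dp":[-0.8,-0.55,0],"turn":0},
  {"dp":[-0.8,-0.55,0],"turn":0},
  {"dp":[-0.8,-0.55,0],"turn":0},
  {"dp":[-0.8,-0.55,0],"turn":0},
  {"dp":[-0.8,-0.55,0],"turn":0},
  {"dp":[-0.8,-0.55,0],"turn":0},
  {"dp":[-0.8,-0.55,0],"turn":0},
  {"dp":[-0.8,-0.55,0],"turn":0},
  {"dp":[-0.8,-0.55,0],"turn":0},
  {"dp":[-0.8,-0.55,0],"turn":0},
  {"dp":[-0.8,-0.55,0],"turn":0},
  {"dp":[-0.8,-0.55,0],"turn":0},
  {"dp":[0,0,0],"turn":0},
  {"dp":[0,0,0],"turn":0},
])

```text
clock: 4.65
tool_pos: [0.5, 0.2739, 0.2611]
orientation: [-0.104, -3.138, -0.0]
force: [-0.3, 0.7, 0.3]
opening: 0.005
finger_force: 0.0
```

servo_tool([
  {"dp":[-0.2,0,0.8],"turn":0},
  {"dp":[0,0,0.8],"turn":0},
  {"dp":[0,0,0.7],"turn":0},
  {"dp":[0,0,0],"turn":0},
  {"dp":[0.47,0,0.3],"turn":0},
  {"dp":[0.47,0,0.38],"turn":0},
  {"dp":[0.47,0,0.38],"turn":0},
  {"dp":[0.47,0,0.38],"turn":0},
  {"dp":[0,0,0],"turn":0},
])

```text
clock: 5.78
tool_pos: [0.4583, 0.2767, 0.169]
orientation: [0.102, 3.139, 0.001]
force: [0.2, 0.2, 0.6]
opening: 0.008
finger_force: 0.0
```

servo_tool([
  {"dp":[0.44,0,0.55],"turn":0},
  {"dp":[0.44,0,0.55],"turn":0},
  {"dp":[0.26,0,0.49],"turn":0},
  {"dp":[0.26,0,0.49],"turn":0},
  {"dp":[0.2,0,0.59],"turn":0},
  {"dp":[0.2,0,0.55],"turn":0},
  {"dp":[0,0,0],"turn":0},
  {"dp":[0,0,0],"turn":0},
])

```text
clock: 6.78
tool_pos: [0.4133, 0.2791, 0.0871]
orientation: [-0.103, -3.139, 0.001]
force: [0.8, -0.3, 0.5]
opening: 0.008
finger_force: 0.0
```

```bash
python3 - <<'E'
from h import *
a=r.get_image("scene");b=r.get_image("side");w=r.get_image("wrist")
f=lambda i,x,y:cv2.resize(i[y:y+140,x:x+150],(400,373),interpolation=cv2.INTER_CUBIC)
cv2.imwrite("pics/d.png",np.hstack([f(a,210,150),f(b,230,130)]))
E
```

```text
(no output)
```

View pics/d.png

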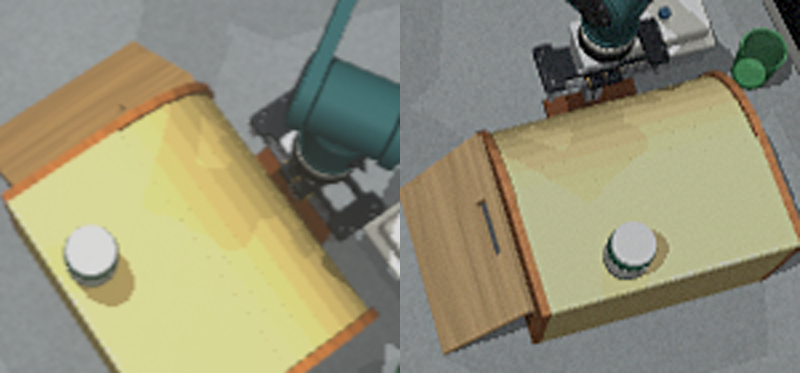

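The cover has followed; the lip is now low, under the gripper. Next I press it down to its stop.

servo_tool([
  {"dp":[0.05,0,0.2],"turn":0},
  {"dp":[0,0,0],"turn":0},
])

```text
clock: 7.18
tool_pos: [0.4138, 0.2794, 0.0862]
orientation: [0.103, 3.136, 0.001]
force: [-3.0, -2.5, 13.9]
opening: 0.009
finger_force: 6.3
```

servo_tool([
  {"dp":[0,0,0.15],"turn":0},
  {"dp":[0,0,0],"turn":0},
])

```text
clock: 7.42
tool_pos: [0.4139, 0.2795, 0.0858]
orientation: [0.102, 3.135, 0.002]
force: [-7.4, -5.1, 26.8]
opening: 0.007
finger_force: 12.7
```

Force climbs while the tip stops at 86 mm, so the cover is on its stop (shut lip top is about 87 mm). Now I retreat upward and go round to the board.

servo_tool([
  {"dp":[0,0,-0.5],"turn":0},
  {"dp":[0.2,0,-1],"turn":0},
  {"dp":[0,0,-1],"turn":0},
  {"dp":[0,0,-1],"turn":0},
  {"dp":[0,0,-1],"turn":0},
  {"dp":[0,0,-1],"turn":0},
  {"dp":[0,0,-1],"turn":0},
  {"dp":[0,0,-1],"turn":0},
  {"dp":[0,-0.5,-1],"turn":0},
  {"dp":[0,-1,-0.5],"turn":0},
  {"dp":[0,-1,0],"turn":0},
  {"dp":[0,-1,0],"turn":0},
  {"dp":[0,-1,0],"turn":0},
  {"dp":[0,-1,0],"turn":0},
  {"dp":[0,-1,0],"turn":0},
  {"dp":[0,-1,0],"turn":0},
  {"dp":[0,-1,0],"turn":0},
  {"dp":[0,-1,0],"turn":0},
  {"dp":[0,-1,0],"turn":0},
])

```text
clock: 9.8
tool_pos: [0.3903, 0.017, 0.3035]
orientation: [-0.102, -3.139, -0.0]
force: [-0.3, 0.4, -0.8]
opening: 0.007
finger_force: 0.0
```

servo_tool([
  {"dp":[-0.6,-1,0],"turn":0},
  {"dp":[-1,-1,0],"turn":0},
  {"dp":[-1,-1,0],"turn":0},
  {"dp":[-1,-1,0],"turn":0},
  {"dp":[-1,-1,0],"turn":0},
  {"dp":[-1,-0.3,0],"turn":0},
  {"dp":[-1,0,0],"turn":0},
  {"dp":[0,0,0],"turn":0},
  {"dp":[0,0,0],"turn":0},
], jaw=0)

```text
clock: 10.92
tool_pos: [0.5459, -0.1251, 0.3037]
orientation: [-0.102, -3.139, -0.001]
force: [0.7, -0.2, -0.3]
opening: 0.924
finger_force: 0.0
```

```bash
python3 - <<'E'
from h import *
q0=np.load("q.npy")
C=("scene","side")
# cover check: dark lip pixels expected when shut
a=r.get_image("scene");b=r.get_image("side")
P=parts(q0[:3],0,q0[4],.12)
vis=[]
for im,c,o in((a,"scene",(190,150)),(b,"side",(220,140))):
    im=cv2.resize(im,None,fx=2.4,fy=2.4)
    for X,col in zip(P,((0,0,255),(255,0,0),(0,200,0))):
        cv2.polylines(im,[cv2.convexHull(((proj(X,c)+.5)*2.4).astype(np.int32))],True,col,1)
    x,y=int(o[0]*2.4),int(o[1]*2.4);vis.append(im[y:y+430,x:x+400])
cv2.imwrite("pics/e.png",np.hstack(vis))
s=r.sense();print(s["clock"],s["tool_pos"],s["opening"])
E
```

```text
11.025 [ 0.5458 -0.125   0.3044] 0.9886671915804844
```

View pics/e.png

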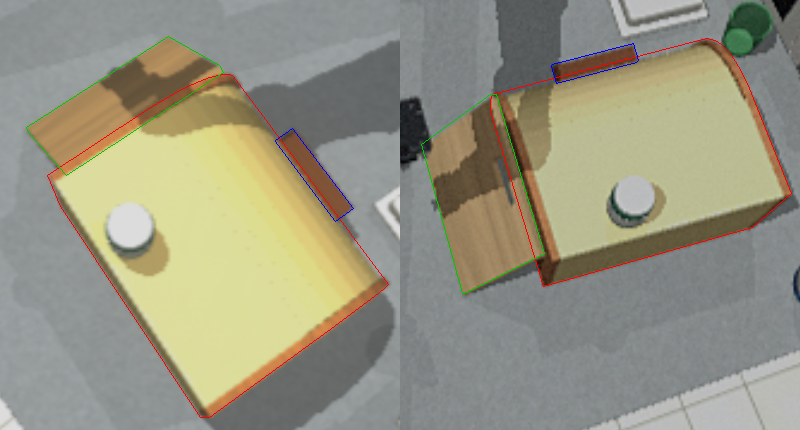

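The lip lies exactly on the shut outline (blue), scene crop (313,175) and side crop (594,63), and the board has not moved. Lowering outside the board's foot.

servo_tool([
  {"dp":[-0.4,0,1],"turn":0},
  {"dp":[0,0,1],"turn":0},
  {"dp":[0,0,1],"turn":0},
  {"dp":[0,0,1],"turn":0},
  {"dp":[0,0,1],"turn":0},
  {"dp":[0,0,1],"turn":0},
  {"dp":[0,0,1],"turn":0},
  {"dp":[0,0,1],"turn":0},
  {"dp":[0,0,1],"turn":0},
  {"dp":[0,0,1],"turn":0},
  {"dp":[0,0,0.8],"turn":0},
  {"dp":[0,0,0.6],"turn":0},
  {"dp":[0,0,0],"turn":0},
  {"dp":[0,0,0.2],"turn":0},
  {"dp":[0,0,0],"turn":0},
])

```text
clock: 12.9
tool_pos: [0.5568, -0.126, 0.0145]
orientation: [0.103, 3.139, -0.0]
force: [0.8, -0.3, -0.1]
opening: 1.003
finger_force: 0.0
```

servo_tool([
  {"dp":[0,0,0.35],"turn":0},
  {"dp":[0,0,0],"turn":0},
  {"dp":[0,0.4,0],"turn":0},
  {"dp":[0,0.4,0],"turn":0},
  {"dp":[0,0.3,0],"turn":0},
  {"dp":[0,0.3,0],"turn":0},
  {"dp":[0,0,0],"turn":0},
])

```text
clock: 13.78
tool_pos: [0.5588, -0.0927, 0.0056]
orientation: [0.101, 3.14, -0.008]
force: [-0.9, -4.3, 0.2]
opening: 1.0
finger_force: 2.1
```

servo_tool([
  {"dp":[0,0.3,0],"turn":0},
  {"dp":[0,0.3,0],"turn":0},
  {"dp":[0,0.3,0],"turn":0},
  {"dp":[0,0.3,0],"turn":0},
  {"dp":[0,0,0],"turn":0},
])

```text
clock: 14.4
tool_pos: [0.5607, -0.0621, 0.0052]
orientation: [0.102, 3.14, -0.004]
force: [-0.1, -4.6, -0.9]
opening: 1.001
finger_force: 1.8
```

```bash
cat > fit.py <<'E'
from h import *
q0=np.load("q.npy");C=("scene","side")
im={c:r.get_image(c) for c in C};cv2.imwrite("pics/last_scene.png",im["scene"]);cv2.imwrite("pics/last_side.png",im["side"])
O={c:obs(["board"],c)>.5 for c in C}
# board visible region vs model board; ignore pixels the bin model covers or that lie higher up under the arm
def f(v):
    D=parts(q0[:3],0,v[0],v[1],v[2])[2];e=0
    for c in C:
        e+=np.abs(mask([D],c)-O[c]).sum() if O[c].any() else 0
    return e
best=None
for d in(.03,.06,.09):
    x0=np.array([q0[4],d,0.])
    S=np.vstack([x0]+[x0+e for e in np.diag([.02,.02,.06])])
    m=minimize(f,x0,method="Nelder-Mead",options=dict(initial_simplex=S))
    if best is None or m.fun<best.fun:best=m
print("board x,d,yaw",best.x,best.fun,"lean",np.arcsin(best.x[1]/.19))
D=parts(q0[:3],0,*best.x)[2];vis=[]
for c,o in(("scene",(190,150)),("side",(200,140))):
    i=cv2.resize(im[c],None,fx=2.4,fy=2.4)
    cv2.polylines(i,[cv2.convexHull(((proj(D,c)+.5)*2.4).astype(np.int32))],True,(0,200,0),1)
    x,y=int(o[0]*2.4),int(o[1]*2.4);vis.append(i[y:y+430,x:x+400])
import sys;cv2.imwrite(sys.argv[1],np.hstack(vis))
s=r.sense();print(s["clock"],s["tool_pos"],s["force"])
E
python3 fit.py pics/f.png
```

```text
board scene 0.6 [243.8, 193.6] 987
board side 0.78 [257.2, 223.7] 1744
board x,d,yaw [ 0.0053  0.0851 -0.0041] 613.75 lean 0.4644137559525029
14.6 [ 0.5607 -0.062   0.0052] [-0.0047 -4.7403 -0.5848]
```

View pics/f.png

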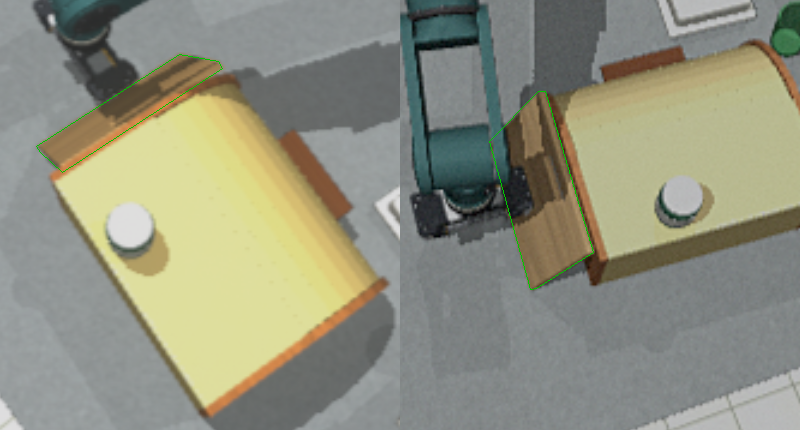

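The board slid squarely: d ≈ 85 mm, yaw ≈ 0, and the outline matches both views. I'll push the foot a bit further, then switch to pushing at mid-height so the gripper body passes over the board's top.

servo_tool([
  {"dp":[0,0.3,0],"turn":0},
  {"dp":[0,0.3,0],"turn":0},
  {"dp":[0,0.25,0],"turn":0},
  {"dp":[0,0,0],"turn":0},
])

```text
clock: 15.1
tool_pos: [0.562, -0.0387, 0.0052]
orientation: [-0.101, -3.14, -0.002]
force: [-0.1, -2.1, -0.5]
opening: 1.004
finger_force: 0.6
```

servo_tool([
  {"dp":[0,-0.8,0],"turn":0},
  {"dp":[0,0,0],"turn":0},
  {"dp":[0,0,-1],"turn":0},
  {"dp":[0,0,-1],"turn":0},
  {"dp":[0,0,-1],"turn":0},
  {"dp":[0,0,-1],"turn":0},
  {"dp":[0,0,-0.5],"turn":0},
  {"dp":[0,0,0],"turn":0},
  {"dp":[0,0.8,0],"turn":0},
  {"dp":[0,0.8,0],"turn":0},
  {"dp":[0,0.5,0],"turn":0},
  {"dp":[0,0.2,0],"turn":0},
  {"dp":[0,0,0],"turn":0},
])

```text
clock: 16.73
tool_pos: [0.5645, -0.0019, 0.1176]
orientation: [-0.101, -3.14, 0.0]
force: [0.5, 0.3, 0.3]
opening: 1.0
finger_force: 0.0
```

servo_tool([
  {"dp":[0,0.15,0],"turn":0},
  {"dp":[0,0,0],"turn":0},
])

```text
clock: 16.98
tool_pos: [0.5647, -0.0001, 0.1178]
orientation: [-0.104, -3.14, 0.004]
force: [-0.8, -4.2, -0.4]
opening: 1.001
finger_force: 1.9
```

servo_tool([
  {"dp":[0,0.1,0],"turn":0},
  {"dp":[0,0.08,0],"turn":0},
  {"dp":[0,0,0],"turn":0},
])

```text
clock: 17.35
tool_pos: [0.5647, 0.0002, 0.1182]
orientation: [-0.107, -3.139, 0.016]
force: [-2.3, -12.9, 1.1]
opening: 0.999
finger_force: 6.5
```

```bash
python3 fit.py pics/g.png
```

```text
board scene 0.95 [250.6, 196.5] 406
board side 0.66 [264.0, 233.7] 825
board x,d,yaw [ 0.0049  0.055  -0.0402] 1027.75 lean 0.29374593988383024
17.55 [0.5646 0.0002 0.1182] [ -1.3535 -12.3913   1.973 ]
```

servo_tool([
  {"dp":[0,0.08,0],"turn":0},
  {"dp":[0,0,0],"turn":0},
  {"dp":[0,0.06,0],"turn":0},
  {"dp":[0,0,0],"turn":0},
])

```text
clock: 18.05
tool_pos: [0.5646, 0.0004, 0.1185]
orientation: [-0.11, -3.139, 0.025]
force: [-4.0, -19.5, 2.6]
opening: 0.999
finger_force: 10.0
```

The board is sticking at this height. A slip can't go past the commanded position (d stays ≥ 26 mm), so a little more push is safe.

servo_tool([
  {"dp":[0,0.06,0],"turn":0},
  {"dp":[0,0,0],"turn":0},
  {"dp":[0,0.06,0],"turn":0},
  {"dp":[0,0,0],"turn":0},
])

```text
clock: 18.55
tool_pos: [0.5645, 0.0005, 0.1188]
orientation: [-0.112, -3.138, 0.034]
force: [-4.2, -26.6, 3.9]
opening: 0.998
finger_force: 13.0
```

It is jammed at that height. I'll back off and go low again, pushing near the foot with as little force as possible. The gripper's lower edge (about 100 mm up) may touch lightly, well under 40 N.

servo_tool([
  {"dp":[0,-0.4,0],"turn":0},
  {"dp":[0,-0.8,0],"turn":0},
  {"dp":[0,-0.9,0],"turn":0},
  {"dp":[0,-0.9,0],"turn":0},
  {"dp":[0,0,0],"turn":0},
  {"dp":[0,0,1],"turn":0},
  {"dp":[0,0,1],"turn":0},
  {"dp":[0,0,1],"turn":0},
  {"dp":[0,0,1],"turn":0},
  {"dp":[0,0,0.45],"turn":0},
  {"dp":[0,0,0],"turn":0},
])

```text
clock: 19.92
tool_pos: [0.5601, -0.0618, 0.0058]
orientation: [-0.102, -3.138, -0.001]
force: [-0.1, -0.1, -0.2]
opening: 1.004
finger_force: 0.0
```

```bash
python3 fit.py pics/g.png
```

```text
board scene 0.8 [246.5, 194.0] 540
board side 0.57 [258.0, 217.2] 1446
board x,d,yaw [ 0.0035  0.0598 -0.0128] 352.25 lean 0.32009499354215165
20.125 [ 0.5617 -0.0626  0.0079] [-0.5993 -1.2523 -0.8243]
```

View pics/g.png

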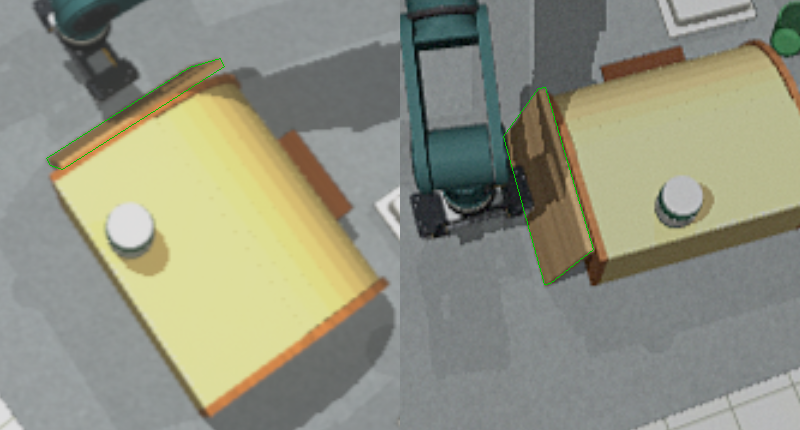

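The board stands at d ≈ 60 mm, square, lean 0.32. Gentle low push now.

servo_tool([
  {"dp":[0,0.5,0],"turn":0},
  {"dp":[0,0.4,0],"turn":0},
  {"dp":[0,0.1,0],"turn":0},
  {"dp":[0,0,0],"turn":0},
])

```text
clock: 20.62
tool_pos: [0.5625, -0.0378, 0.0069]
orientation: [0.102, 3.139, -0.002]
force: [-0.8, -2.7, 2.4]
opening: 1.0
finger_force: 1.5
```

servo_tool([
  {"dp":[0,0.1,0],"turn":0},
  {"dp":[0,0,0],"turn":0},
])

```text
clock: 20.88
tool_pos: [0.5626, -0.0368, 0.007]
orientation: [0.103, 3.139, -0.005]
force: [-0.9, -4.7, 2.4]
opening: 0.999
finger_force: 3.1
```

servo_tool([
  {"dp":[0,0.1,0],"turn":0},
  {"dp":[0,0,0],"turn":0},
])

```text
clock: 21.12
tool_pos: [0.5628, -0.0344, 0.0069]
orientation: [0.104, 3.139, -0.005]
force: [-0.5, -5.7, 1.3]
opening: 0.998
finger_force: 3.0
```

servo_tool([
  {"dp":[0,0.1,0],"turn":0},
  {"dp":[0,0,0],"turn":0},
  {"dp":[0,0.1,0],"turn":0},
  {"dp":[0,0,0],"turn":0},
])

```text
clock: 21.62
tool_pos: [0.5632, -0.029, 0.0067]
orientation: [0.104, 3.139, -0.003]
force: [-0.2, -5.1, 1.1]
opening: 1.0
finger_force: 2.7
```

servo_tool([
  {"dp":[0,0.1,0],"turn":0},
  {"dp":[0,0,0],"turn":0},
])

```text
clock: 21.88
tool_pos: [0.5632, -0.026, 0.0065]
orientation: [0.103, 3.139, -0.002]
force: [0.1, -4.6, 0.5]
opening: 1.001
finger_force: 2.5
```

servo_tool([
  {"dp":[0,0.1,0],"turn":0},
  {"dp":[0,0,0],"turn":0},
])

```text
clock: 22.12
tool_pos: [0.5632, -0.0232, 0.0064]
orientation: [-0.103, -3.14, 0.001]
force: [0.5, -6.3, 0.6]
opening: 0.997
finger_force: 1.3
```

servo_tool([
  {"dp":[0,0.1,0],"turn":0},
  {"dp":[0,0,0],"turn":0},
])

```text
clock: 22.38
tool_pos: [0.5631, -0.0235, 0.0067]
orientation: [-0.104, -3.139, 0.008]
force: [-1.8, -14.1, 1.6]
opening: 1.001
finger_force: 0.0
```

```bash
python3 fit.py pics/h.png
```

```text
board scene 0.61 [240.5, 202.2] 119
board side 0.74 [262.9, 227.0] 883
board x,d,yaw [ 0.0045  0.0444 -0.0075] 744.5 lean 0.23594870985057353
22.575 [ 0.5631 -0.0235  0.0066] [ -1.4996 -14.4143   1.1004]
```

The finger force has dropped to 0, so the body now touches; I stop here. d ≈ 45 mm and lean ≈ 0.24, in range with margin. Backing away and checking.

servo_tool([
  {"dp":[0,-0.3,0],"turn":0},
  {"dp":[0,-1,0],"turn":0},
  {"dp":[0,-1,0],"turn":0},
  {"dp":[0,-1,0],"turn":0},
  {"dp":[0,-1,0],"turn":0},
  {"dp":[0,-0.5,-1],"turn":0},
  {"dp":[0,0,-1],"turn":0},
  {"dp":[0,0,-1],"turn":0},
  {"dp":[0,0,-1],"turn":0},
  {"dp":[0,0,0],"turn":0},
  {"dp":[0,0,0],"turn":0},
])

```text
clock: 23.95
tool_pos: [0.555, -0.1389, 0.1051]
orientation: [-0.102, -3.138, -0.003]
force: [-0.3, 0.9, -0.2]
opening: 1.004
finger_force: 0.0
```

```bash
python3 fit.py pics/i.png
```

```text
board scene 0.72 [269.8, 182.0] 84
board side 0.65 [263.2, 216.4] 1365
board x,d,yaw [ 0.0031  0.0445 -0.0005] 330.25 lean 0.2366335729659618
24.15 [ 0.5548 -0.1394  0.1049] [-0.6872 -0.2157 -0.2933]
```

View pics/i.png

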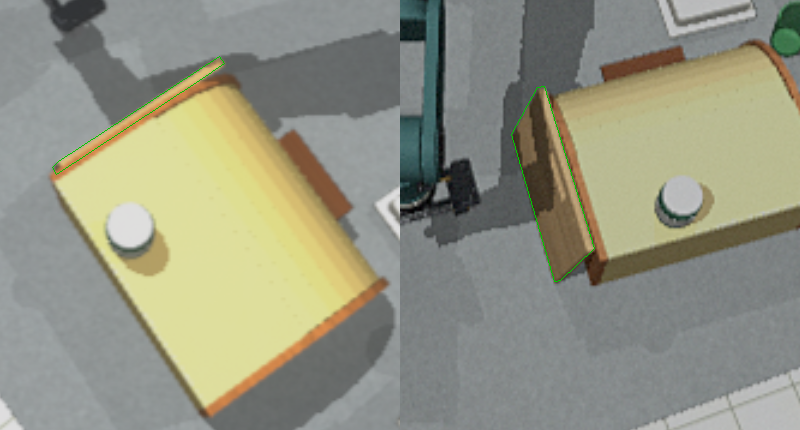

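The board leans squarely on the bin (d ≈ 45 mm, lean ≈ 0.24, yaw ≈ 0), the cover is shut at scene crop (313,175), and the robot is clear. Handing in.

```bash
python3 -c "
from plant import r
print(r.close_job())"
```

```text
the job is handed in; nothing more can be done
None
```

I handed the job in at about 24 s: the cover is shut and the board leans squarely on the bin at about 0.24 rad, inside the 0.10–0.30 band, with its foot about 45 mm out rather than 35 mm. I stopped there because the gripper body had started to touch the board (about 14 N). No bystander movement was noticed, though I did not measure it, and the hand-in returned no verdict.

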